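Fetch the compass bowl from the crowded stowage rack

ROBOT

A 6-joint arm with a two-finger parallel gripper is mounted at the origin on the work surface. World frame = base frame: x ahead of the robot, y to its left, z up, the work surface at z = 0. Lengths are in m, angles in degrees, forces in N, time in s.
With the tool pointing down it reaches from about 0.375 to 0.975 m from the base axis. Payload 3.8 kg.
Tool frame: the origin (TCP) lies at the very end of the fingers, on their centre line; the grasp point (between the pads) lies 19 mm behind it; z points along the fingers, y is the direction in which the jaws open and shut (so a half turn about z gives the same grasp; the last joint's range is limited). The gripper opens to 85 mm and grips with 20 to 120 N. Pads are 22 mm wide; open, the fingers measure 114 mm over their backs; the gripper's body (76 mm by 85 mm) begins 54 mm behind the grasp point. The pads swing forward as they close: fully open they stand 13 mm farther back than shut.
Start: joints at [-74.364, 15.12, 91.902, -0, 72.978, -2.114], TCP at [0.206, -0.643, 0.231] pointing down, gripper open.
Joint ranges: [-150.88, 150.88], [-54.13, 125.18], [17.81, 147.31], [-75.09, 255.09], [0, 152.58], [-146.25, 146.25]. Speed limits (degrees/s): [147.25, 147.25, 180, 180, 180, 180].

INTERFACE

Orientations are given as a 3x3 rotation matrix whose columns are the frame's x, y, z axes.
In Python, from plant import sensors, viewer, manip gives the robot as it stands. The module is installed in compiled form; this text tells all that it offers.
- The arm moves only by the shell command python3 -m creep 'ROWS' [OPENING] [FORCE]. ROWS is a JSON object of lists of equal length, an entry for each row: "offset": the shift along the tool's x, y, z in mm, a list of three; "dr": the turn, a rotation vector about the tool's x, y, z in degrees, a list of three. A call has exactly 10 rows; each row is the pose to reach, as a shift and turn from the pose measured when the call began, along the tool's axes at that moment; what a row does not reach only later rows make up. A row lasts 1/10 s, in which the tool goes at most 50 mm and 8.59 degrees, less where a joint would pass 70% of its speed; a pose out of reach is approached as far as the arm can. A call with a gripper value outside its range is refused whole. OPENING is the closure in counts, from 0 (fully open) to 255 (shut), set as the call begins (- or left out, the last holds). The fingers move at their own pace and stop on an object; FORCE is the grip in N (left out, the last holds). Time passes only in rows, so rows that repeat a pose let the fingers close, or fill a call up. It gives the time, the measured TCP pose, the force and the opening at its end, in the units of the state.
- sensors.get_obs(): the state, without advancing time (a new reading comes with each control period).
- viewer.read_camera(name): name is "scene" or "top"; returns the picture (420x560x3 uint8, blue, green, red); there is no depth.
- viewer.camera_info(name): a dict with "K" (3x3 intrinsics, pixels), "view" (4x4, takes a point from world to camera coordinates). Camera axes: x right, y up, looking along -z (the intrinsics and any distortion apply to the point x, -y, -z); pixel columns grow to the right and rows downward; lengths in m; the calibration is good to about 2 mm. A picture is of the moment at which its call begins. camera_info takes no time and is no camera call.
- manip.hand_in(): hands the job in, once; it reports no verdict.
The state is a dict: "clock": time; "joints": joint angles; "qd": joint speeds; "tau": joint torques, N m; "tool_pos": TCP position; "tool_rot": TCP orientation; "ft_force": force on the tool from outside, world axes, zero at the start; "wrist_torque": the same for the moment, N m; "width": finger opening in m.
Only numpy, scipy, OpenCV 4.12 (cv2) and the standard library are available. Lean on these libraries where they do the work, as an engineer would, in place of code of your own. Each camera call takes 0.05 s, during which the arm holds its last target. There are 200 camera calls.

TASK

The compass bowl is boxed into the stowage rack: first clear the steel corrector bar, the green binnacle cap and the copper bearing ring onto the rubber mat, leaving the bowl where it is, and then set the bowl level inside the brass rim of the test stand. Only when the bowl stands there put the others back: cap centred on the round seat, ring centred on the square seat, and the bar centred across the rack's two posts in their notches. Stand cap and ring down right way up and never tip the bowl over.

Things in the scene. Friction and masses are not known exactly. Their poses are not given: they have to be found in the camera images.
- bowl: Loose compass bowl: bronze drum 60 mm across, 40 mm tall (straight sides from 8 mm up), white dial on top, about 0.45 kg. Origin: centre of its underside, z up. Starts on the rack's board at the rack's centre, underneath the bar, with about 10 mm to the cap on one side and the ring on the other. Round: yaw is of no matter.
- cap: Green enamel binnacle cap, loose: dome 72 mm across and 40 mm tall with an upright round knob 22 mm across on top, from 40 to 80 mm above the underside. About 0.3 kg. Origin: centre of its underside, z up. Starts on the round seat.
- ring: Loose copper bearing ring, 76 mm outside, 56 mm inside, 12 mm tall. A straight sight bridge crosses its middle along its own x: 10 mm thick (y), 74 mm long, bar from 30 to 46 mm above the underside, the place to grip. About 0.2 kg. Origin: centre of the underside. Starts on the square seat, bridge within about 0.35 rad of the rack's y axis.
- bar: Steel corrector bar, loose: plain square bar 150 x 14 x 14 mm, length along its x axis, about 0.23 kg. Origin: the middle of the bar. Any long face may be up. Starts lying across the rack's two posts in their notches, underside 68 mm above the bench, passing over the bowl, 20 mm above the bowl's top.
- rack: Fixed board 150 (x) by 290 mm (y), 8 mm thick; origin: centre of its underside. Two posts at x = -54 and +54 mm, y = 0, each 16 (x) by 50 mm (y), gap 92 mm, carry the bar along x at 68 mm above the bench, each in a notch 30 mm wide between 6 mm ears. Seats on the board at y = +80 and -80 mm. Fingers fit beside the bowl only along y, with cap and ring gone.
- cap_seat: Round seat of the cap, fixed on the rack board: dark wooden disc, 90 mm across, 4 mm thick. Origin: centre of its underside, 8 mm above the bench. On either side of the bowl (it and the ring seat change places).
- ring_seat: Square seat of the ring, fixed on the rack board: dark wooden plate 88 x 88 mm, 4 mm thick. Origin: centre of its underside, 8 mm above the bench.
- mat: Side area: dark rubber mat 200 x 200 mm, 4 mm thick, fixed on the bench to the left or right of the rack. Origin: centre of its underside; x and y along its edges. Bar, cap and ring must all stand on it at the same time, each with its centre inside the mat's outline.
- stand: Test stand, fixed on the bench on the other side of the rack from the mat: dark steel disc 120 mm across, 10 mm thick, with a brass rim on it, 80 mm inside, 92 mm outside, 6 mm tall; the bowl stands inside the rim, on the disc, 10 mm above the bench. Three screws 12 mm tall at the disc's edge. Origin: centre of the underside.

How it is judged:
By the outcome, as a careful person would: the job done as asked, in the order asked, and still so for the second after the job is handed in, with the robot touching nothing.
It also fails if it takes over 138 s, if anything falls off the work surface, if the arm or the gripper's body presses on something with over 40 N, if the wrist force passes 120 N, or if a joint passes its speed limit or range.

## Working session

There is one attempt and no reset: what is moved stays moved. The work goes in short steps, Python scripts to look and compute and a shell command to move; the robot and the scene stay as the last step left them, time stands still between calls to the robot, and variables do not carry over. Pictures are saved under pics/ and viewed, about 12 in all and at most 16, crops included, and the job is handed in when it is done.

```bash
mkdir -p pics
cat > h.py <<'E'
import numpy as np, cv2
from plant import sensors, viewer, manip
def snap(cam,name,crop=None,s=1):
    im=viewer.read_camera(cam)
    cv2.imwrite(f'pics/{name}_full.png',im)
    if crop: 
        x0,y0,x1,y1=crop; im=im[y0:y1,x0:x1]
    if s!=1: im=cv2.resize(im,None,fx=s,fy=s,interpolation=cv2.INTER_CUBIC)
    cv2.imwrite(f'pics/{name}.png',im)
def cam(c):
    i=viewer.camera_info(c); return np.array(i['K']),np.array(i['view']),i
def back(c,u,v,z):
    K,V,_=cam(c); d=np.linalg.inv(K)@[u,v,1]; d=np.array([d[0],-d[1],-d[2]])
    R=V[:3,:3]; o=-R.T@V[:3,3]; d=R.T@d
    return o+d*(z-o[2])/d[2]
def proj(c,p):
    K,V,_=cam(c); q=V[:3,:3]@np.array(p)+V[:3,3]; q=K@[q[0],-q[1],-q[2]]; return q[:2]/q[2]
def st():
    o=sensors.get_obs(); print({k:np.round(o[k],4).tolist() for k in ('clock','joints','tool_pos','tool_rot','ft_force','width')}); return o
def off(p,yaw=None):
    """offset (mm) in tool axes to world TCP p; yaw: wanted world angle deg of tool y axis (mod 180), rot about tool z"""
    o=sensors.get_obs(); R=np.array(o['tool_rot']); d=R.T@(np.array(p)-o['tool_pos'])*1000
    s='offset %s'%np.round(d,1).tolist()
    a=np.degrees(np.arctan2(R[1,1],R[0,1])); s+=' | tool y at %.1f'%a
    if yaw is not None: s+=' dr z %.1f'%(-((yaw-a+90)%180-90))
    print(s)
E
python3 - <<'E'
from h import *
st()
for c in('scene','top'):
    i=cam(c); print(c,i[2])
    snap(c,c+'0',None,1.4)
E
```

```text
{'clock': 0.0, 'joints': [-74.3658, 15.1714, 91.9812, -0.0014, 72.9763, -2.1136], 'tool_pos': [0.2056, -0.6422, 0.2299], 'tool_rot': [[0.9524, 0.3048, -0.0006], [0.3048, -0.9524, 0.0022], [0.0001, -0.0022, -1.0]], 'ft_force': [-0.5706, 0.3576, -0.2709], 'width': 0.0856}
scene {'K': array([[472.48156811,   0.        , 285.57899737],
       [  0.        , 472.48156811, 206.88190659],
       [  0.        ,   0.        ,   1.        ]]), 'view': array([[-0.13416885,  0.99095272,  0.0033794 ,  0.08783522],
       [-0.86546527, -0.1188383 ,  0.48666963,  0.43158033],
       [ 0.4826682 ,  0.06237115,  0.87357956, -1.53600131],
       [ 0.        ,  0.        ,  0.        ,  1.        ]])}
top {'K': array([[424.11260958,   0.        , 280.49336991],
       [  0.        , 424.11260958, 211.63905464],
       [  0.        ,   0.        ,   1.        ]]), 'view': array([[ 0.00784446, -0.9999523 , -0.00581992,  0.00204925],
       [ 0.97966477,  0.00651815,  0.20053544, -0.53726594],
       [-0.20048793, -0.00727467,  0.97966916, -0.87056048],
       [ 0.        ,  0.        ,  0.        ,  1.        ]])}
```

View pics/scene0.png

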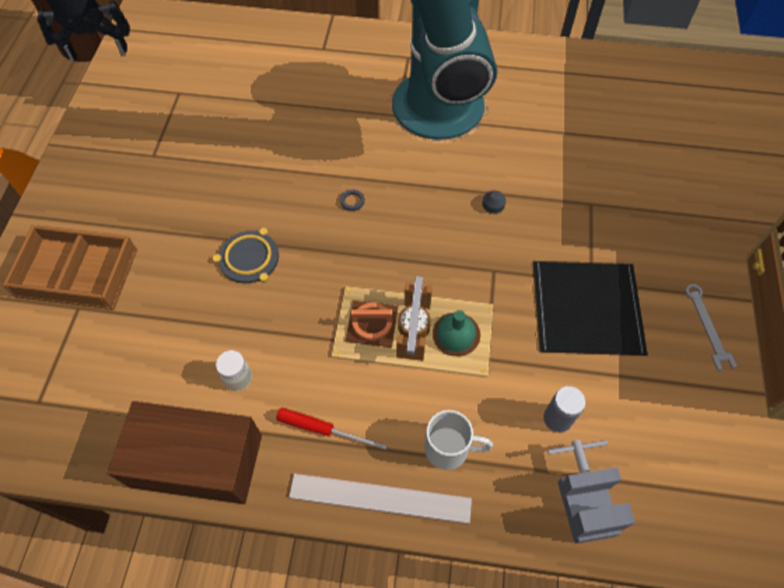

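View pics/top0.png

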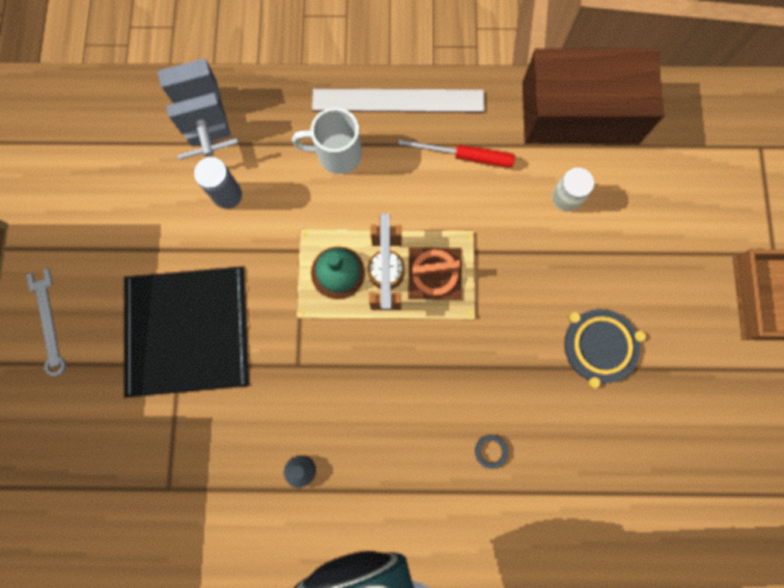

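The scene shows the stand at (248,256), the ring at (372,322), the cap at (457,330) and the mat at (588,308). In the top view the bar runs (385,215)–(385,305). Next I'll take enlarged crops of the rack.

Run:
```python
from h import *
im=cv2.imread('pics/top0_full.png')
a=cv2.resize(im[150:240,205:350],None,fx=5.5,fy=5.5,interpolation=cv2.INTER_CUBIC)
cv2.imwrite('pics/rk.png',a); print(a.shape)
# prelim from top view coords /1.4
B=lambda u,v,z:np.round(back('top',u/1.4,v/1.4,z),4).tolist()
print('mat',[B(*p,.004) for p in((124,277),(244,267),(248,385),(125,396))])
print('rack',[B(*p,.008) for p in((301,230),(475,231),(476,318),(298,318))])
print('rim',B(604,345,.016),'disc l r t b',B(565,346,.01),B(641,346,.01),B(603,310,.01),B(603,383,.01),'screws',[B(*p,.02) for p in((575,317),(641,336),(595,383))])
print('bar ends',B(385,214,.082),B(385.5,308,.082))
```

```text
(495, 798, 3)
mat [[0.5773, 0.4526, 0.004], [0.5957, 0.2541, 0.004], [0.4013, 0.2364, 0.004], [0.3825, 0.4318, 0.004]]
rack [[0.6592, 0.161, 0.008], [0.6592, -0.1306, 0.008], [0.5117, -0.1293, 0.008], [0.5097, 0.1601, 0.008]]
rim [0.4681, -0.3312, 0.016] disc l r t b [0.4668, -0.2707, 0.01] [0.4677, -0.3923, 0.01] [0.5259, -0.3353, 0.01] [0.4084, -0.3279, 0.01] screws [[0.5124, -0.2862, 0.02], [0.4824, -0.3894, 0.02], [0.4077, -0.3119, 0.02]]
bar ends [0.6621, 0.0187, 0.082] [0.5135, 0.0164, 0.082]
```

View pics/rk.png

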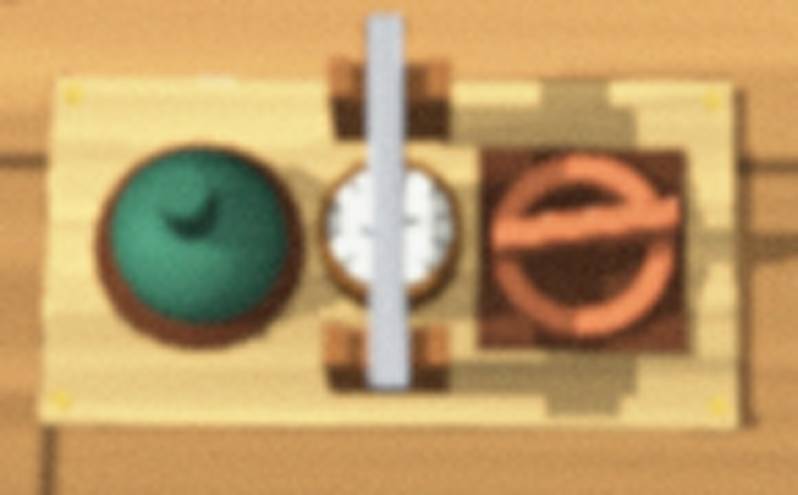

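The rack crop shows:
- **Bar:** (386,15)–(389,376).
- **Round seat:** centre about (201,248).
- **Ring outline:** x 492–677, y 153–337.
- **Bridge:** (497,240)–(680,212).
- **Dial:** centre about (390,230).

Run:
```python
from h import *
P=lambda x,y,z:np.round(back('top',205+(x+.5)/5.5-.5,150+(y+.5)/5.5-.5,z),4)
c=[P(*p,.008) for p in((57,80),(738,84),(740,424),(42,420))]; print('rack',c,np.mean(c,0))
print('bar',P(386,15,.082),P(389,376,.082),'seat',P(201,248,.012),'cap l/r',P(110,236,.02),P(290,236,.02),'knob top',P(192,195,.092))
print('ring',P(492,240,.024),P(677,240,.024),P(584,153,.024),P(584,337,.024),'bridge',P(497,235,.058),P(680,212,.058))
print('sq seat',[P(*p,.012) for p in((480,150),(685,150),(690,350),(480,350))])
print('bowl',P(322,230,.044),P(459,230,.044),P(390,230,.048))
off([.588,.017,.25],90)
```

```text
rack [array([0.6596, 0.1611, 0.008 ]), array([ 0.6595, -0.1294,  0.008 ]), array([ 0.5127, -0.1274,  0.008 ]), array([0.5124, 0.1616, 0.008 ])] [0.58605  0.016475 0.008   ]
bar [0.6633 0.0192 0.082 ] [0.5179 0.0165 0.082 ] seat [0.5852 0.0972 0.012 ] cap l/r [0.5881 0.1344 0.02  ] [0.5886 0.0595 0.02  ] knob top [0.5865 0.093  0.092 ]
ring [ 0.5864 -0.0243  0.024 ] [ 0.5869 -0.1007  0.024 ] [ 0.624  -0.0626  0.024 ] [ 0.5457 -0.0621  0.024 ] bridge [ 0.58   -0.0254  0.058 ] [ 0.5899 -0.0985  0.058 ]
sq seat [array([ 0.6285, -0.0195,  0.012 ]), array([ 0.629, -0.106,  0.012]), array([ 0.543 , -0.1067,  0.012 ]), array([ 0.5424, -0.0197,  0.012 ])]
bowl [0.5851 0.0451 0.044 ] [ 0.5855 -0.0104  0.044 ] [0.5843 0.0174 0.048 ]
offset [565.2, -511.3, -18.8] | tool y at -72.3 dr z 17.7
```

```bash
python3 -m creep '{"offset":[[15,-14,0],[45,-40,0],[85,-77,0],[126,-114,0],[167,-151,-2],[208,-188,-4],[249,-225,-6],[285,-257,-8],[305,-276,-9],[312,-282,-9]],"dr":[[0,0,1],[0,0,3],[0,0,5],[0,0,7],[0,0,9],[0,0,11],[0,0,13],[0,0,15],[0,0,17],[0,0,17.7]]}' 140 40
python3 -c "
from h import *
st();off([.588,.017,.20],91)"
```

```text
clock: 1.1
tool_pos: [0.4184, -0.2742, 0.2396]
tool_rot: [[1.0, 0.004, 0.0], [0.004, -1.0, 0.004], [0.0, -0.004, -1.0]]
ft_force: [0.8, -0.9, -0.8]
width: 0.0386
{'clock': 1.1, 'joints': [-36.2268, -4.2714, 112.1423, 0.194, 72.252, 53.4716], 'tool_pos': [0.4184, -0.2742, 0.2396], 'tool_rot': [[1.0, 0.0042, 0.0002], [0.0042, -1.0, 0.0039], [0.0002, -0.0039, -1.0]], 'ft_force': [0.8202, -0.8681, -0.7803], 'width': 0.0386}
offset [170.8, -290.4, 40.8] | tool y at -89.8 dr z -0.8
```

```bash
python3 -m creep '{"offset":[[6,-10,2],[24,-40,10],[46,-78,25],[70,-118,45],[93,-158,65],[116,-198,85],[138,-235,100],[155,-264,108],[166,-283,111],[170,-290,112]],"dr":[[0,0,0],[0,0,0],[0,0,0],[0,0,0],[0,0,0],[0,0,0],[0,0,0],[0,0,0],[0,0,-0.5],[0,0,-0.8]]}' 
python3 -c "
from h import *
snap('top','a',(205,150,350,240),5.5)
off([.588,.0175,.061],91)"
```

```text
clock: 2.1
tool_pos: [0.5872, 0.0189, 0.1275]
tool_rot: [[1.0, 0.021, -0.002], [0.021, -1.0, 0.004], [-0.001, -0.004, -1.0]]
ft_force: [0.9, 0.0, -0.2]
width: 0.0383
offset [0.5, 1.6, 66.9] | tool y at -88.8 dr z 0.2
```

View pics/a.png

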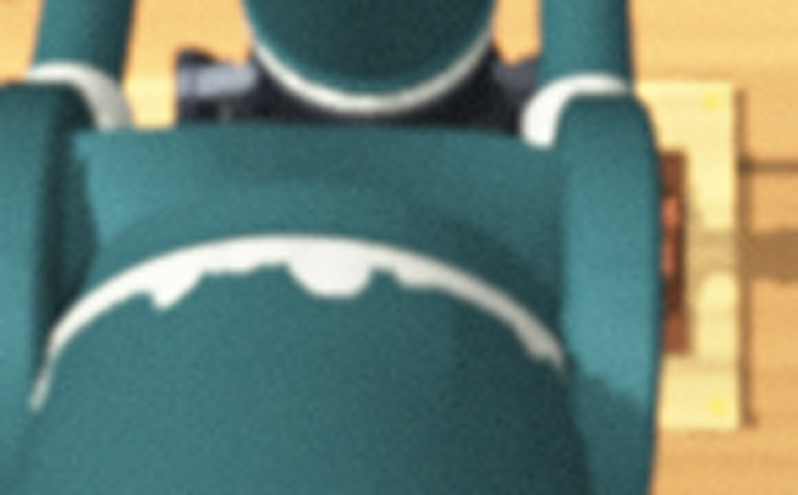

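The top view is hidden by the arm, as expected here. I'll grip the bar and check by finger width.

```bash
python3 -m creep '{"offset":[[0,0,5],[0,1,15],[0,1.5,28],[0,1.5,40],[0,1.5,51],[0,1.5,58],[0,1.5,63],[0,1.5,65],[0,1.5,66],[0,1.5,66]],"dr":[[0,0,0],[0,0,0],[0,0,0],[0,0,0],[0,0,0],[0,0,0],[0,0,0],[0,0,0],[0,0,0],[0,0,0]]}' 
python3 -m creep '{"offset":[[0,0,0],[0,0,0],[0,0,0],[0,0,0],[0,0,0],[0,0,0],[0,0,0],[0,0,0],[0,0,0],[0,0,0]],"dr":[[0,0,0],[0,0,0],[0,0,0],[0,0,0],[0,0,0],[0,0,0],[0,0,0],[0,0,0],[0,0,0],[0,0,0]]}' 255 50
python3 -m creep '{"offset":[[0,0,-2],[0,0,-6],[0,0,-14],[0,0,-24],[0,0,-36],[0,0,-48],[0,0,-60],[0,0,-70],[0,0,-77],[0,0,-80]],"dr":[[0,0,0],[0,0,0],[0,0,0],[0,0,0],[0,0,0],[0,0,0],[0,0,0],[0,0,0],[0,0,0],[0,0,0]]}'
python3 -c "
from h import *
snap('scene','b',(220,180,480,280),3)
off([.588,.0175,.061],91)"
```

```text
clock: 3.15
tool_pos: [0.5878, 0.0176, 0.0622]
tool_rot: [[1.0, 0.021, -0.0], [0.021, -1.0, 0.004], [-0.0, -0.004, -1.0]]
ft_force: [-0.8, 0.4, 0.1]
width: 0.0384
clock: 4.15
tool_pos: [0.5884, 0.0177, 0.0629]
tool_rot: [[1.0, 0.021, 0.001], [0.021, -1.0, 0.004], [0.001, -0.004, -1.0]]
ft_force: [-1.2, 0.2, 5.9]
width: 0.0126
clock: 5.15
tool_pos: [0.589, 0.0173, 0.1442]
tool_rot: [[1.0, 0.021, 0.003], [0.021, -1.0, 0.004], [0.003, -0.004, -1.0]]
ft_force: [0.1, -0.1, -2.6]
width: 0.0131
offset [-1.1, 0.1, 83.1] | tool y at -88.8 dr z 0.2
```

View pics/b.png

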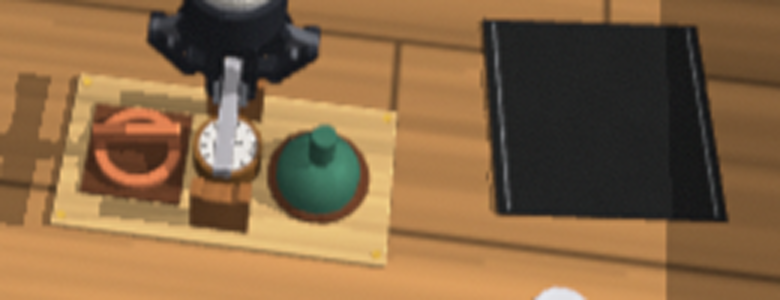

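The bar is held above the rack, but it sits 5 mm above the fingertips. I'll set it back and regrip higher so it can later be laid right on the mat.

```bash
Z='[[0,0,0],[0,0,0],[0,0,0],[0,0,0],[0,0,0],[0,0,0],[0,0,0],[0,0,0],[0,0,0],[0,0,0]]'
python3 -m creep '{"offset":[[0,0,5],[0,0,15],[0,0,30],[0,0,45],[0,0,58],[0,0,68],[0,0,74],[0,0,78],[0,0,80],[0,0,81]],"dr":[[0,0,0],[0,0,0],[0,0,0],[0,0,0],[0,0,0],[0,0,0],[0,0,0],[0,0,0],[0,0,0],[0,0,0]]}' 
python3 -m creep '{"offset":[[0,0,0],[0,0,0],[0,0,0],[0,0,0],[0,0,0],[0,0,-3],[0,0,-6],[0,0,-8],[0,0,-8],[0,0,-8]],"dr":[[0,0,0],[0,0,0],[0,0,0],[0,0,0],[0,0,0],[0,0,0],[0,0,0],[0,0,0],[0,0,0],[0,0,0]]}' 170
python3 -m creep '{"offset":[[0,0,0],[0,0,0],[0,0,0],[0,0,0],[0,0,0],[0,0,0],[0,0,0],[0,0,0],[0,0,0],[0,0,0]],"dr":[[0,0,0],[0,0,0],[0,0,0],[0,0,0],[0,0,0],[0,0,0],[0,0,0],[0,0,0],[0,0,0],[0,0,0]]}' 255 50
python3 -m creep '{"offset":[[0,0,-2],[0,0,-6],[0,0,-14],[0,0,-26],[0,0,-40],[0,0,-54],[0,0,-66],[0,0,-75],[0,0,-79],[0,0,-80]],"dr":[[0,0,0],[0,0,0],[0,0,0],[0,0,0],[0,0,0],[0,0,0],[0,0,0],[0,0,0],[0,0,0],[0,0,0]]}'
python3 -c "
from h import *
st();off([.482,.419,.12],95.2)"
```

```text
clock: 6.2
tool_pos: [0.5896, 0.0177, 0.0635]
tool_rot: [[1.0, 0.021, 0.003], [0.021, -1.0, 0.004], [0.004, -0.004, -1.0]]
ft_force: [-0.6, -0.5, -2.6]
width: 0.0129
clock: 7.2
tool_pos: [0.5896, 0.0176, 0.0716]
tool_rot: [[1.0, 0.021, 0.004], [0.021, -1.0, 0.004], [0.004, -0.004, -1.0]]
ft_force: [0.0, 0.2, -0.7]
width: 0.0282
clock: 8.2
tool_pos: [0.5897, 0.0176, 0.0717]
tool_rot: [[1.0, 0.021, 0.004], [0.021, -1.0, 0.004], [0.004, -0.004, -1.0]]
ft_force: [-0.7, 0.6, 1.7]
width: 0.0126
clock: 9.2
tool_pos: [0.5897, 0.0173, 0.1525]
tool_rot: [[1.0, 0.021, 0.005], [0.021, -1.0, 0.004], [0.005, -0.004, -1.0]]
ft_force: [0.4, 0.2, -1.8]
width: 0.0126
{'clock': 9.2, 'joints': [-0.8887, 9.336, 107.4959, 0.2849, 62.8847, 87.7909], 'tool_pos': [0.5897, 0.0173, 0.1525], 'tool_rot': [[0.9998, 0.0208, 0.005], [0.0208, -0.9998, 0.0043], [0.0051, -0.0042, -1.0]], 'ft_force': [0.4104, 0.2049, -1.8116], 'width': 0.0126}
offset [-99.5, -403.7, 33.7] | tool y at -88.8 dr z -4.0
```

```bash
python3 -m creep '{"offset":[[-4,-15,0],[-12,-50,0],[-24,-97,0],[-37,-150,0],[-50,-203,0],[-63,-256,2],[-76,-308,8],[-88,-355,18],[-96,-390,28],[-99,-403,33]],"dr":[[0,0,0],[0,0,0],[0,0,0],[0,0,-1],[0,0,-2],[0,0,-3],[0,0,-4],[0,0,-4],[0,0,-4],[0,0,-4]]}' 
python3 -c "
from h import *
off([.482,.419,.009],95.2)"
```

```text
clock: 10.2
tool_pos: [0.4792, 0.4224, 0.1188]
tool_rot: [[0.996, 0.094, 0.002], [0.094, -0.996, 0.005], [0.003, -0.004, -1.0]]
ft_force: [0.3, -0.7, -1.6]
width: 0.0123
offset [2.2, 4.1, 109.8] | tool y at -84.6 dr z 0.2
```

```bash
python3 -m creep '{"offset":[[0,1,5],[1,2,18],[2,4,36],[2,4,56],[2,4,74],[2,4,89],[2,4,99],[2,4,105],[2,4,108],[2,4,109]],"dr":[[0,0,0],[0,0,0],[0,0,0],[0,0,0],[0,0,0],[0,0,0],[0,0,0],[0,0,0],[0,0,0],[0,0,0]]}' 
python3 -m creep '{"offset":[[0,0,0.5],[0,0,1],[0,0,1],[0,0,1],[0,0,1],[0,0,1],[0,0,1],[0,0,1],[0,0,1],[0,0,1]],"dr":[[0,0,0],[0,0,0],[0,0,0],[0,0,0],[0,0,0],[0,0,0],[0,0,0],[0,0,0],[0,0,0],[0,0,0]]}' 170
python3 -m creep '{"offset":[[0,0,-3],[0,0,-10],[0,0,-25],[0,0,-45],[0,0,-65],[0,0,-85],[0,0,-102],[0,0,-114],[0,0,-119],[0,0,-120]],"dr":[[0,0,0],[0,0,0],[0,0,0],[0,0,0],[0,0,0],[0,0,0],[0,0,0],[0,0,0],[0,0,0],[0,0,0]]}' 140
python3 -c "
from h import *
st();off([.5865,.097,.120],90)"
```

```text
clock: 11.2
tool_pos: [0.4822, 0.4192, 0.01]
tool_rot: [[0.996, 0.094, 0.003], [0.094, -0.996, 0.005], [0.003, -0.005, -1.0]]
ft_force: [0.3, 0.1, -2.1]
width: 0.0123
clock: 12.2
tool_pos: [0.4822, 0.4192, 0.009]
tool_rot: [[0.996, 0.094, 0.003], [0.094, -0.996, 0.005], [0.003, -0.005, -1.0]]
ft_force: [0.3, -0.0, -0.4]
width: 0.028
clock: 13.2
tool_pos: [0.4821, 0.4189, 0.1298]
tool_rot: [[0.996, 0.094, 0.004], [0.094, -0.996, 0.006], [0.004, -0.005, -1.0]]
ft_force: [0.2, -0.4, 0.3]
width: 0.0382
{'clock': 13.2, 'joints': [38.6853, 15.5126, 102.556, 0.1368, 61.5623, 123.2299], 'tool_pos': [0.4821, 0.4189, 0.1298], 'tool_rot': [[0.9956, 0.094, 0.0037], [0.0939, -0.9956, 0.0057], [0.0042, -0.0053, -1.0]], 'ft_force': [0.1569, -0.3526, 0.2905], 'width': 0.0382}
offset [73.7, 330.3, 8.4] | tool y at -84.6 dr z 5.4
```

```bash
python3 -m creep '{"offset":[[3,15,0],[10,45,0],[20,85,0],[30,128,0],[40,172,0],[49,216,0],[58,258,0],[66,295,2],[72,320,6],[74,330,8]],"dr":[[0,0,0],[0,0,1],[0,0,2],[0,0,3],[0,0,4],[0,0,5],[0,0,5],[0,0,5.4],[0,0,5.4],[0,0,5.4]]}' 
python3 -c "
from h import *
snap('scene','c',(220,180,480,280),3)
off([.5865,.097,.060],90)"
```

```text
clock: 14.2
tool_pos: [0.5861, 0.0938, 0.1187]
tool_rot: [[1.0, -0.003, 0.001], [-0.003, -1.0, 0.005], [0.001, -0.005, -1.0]]
ft_force: [-0.2, 0.4, -0.6]
width: 0.0381
offset [0.3, -3.0, 58.5] | tool y at -90.2 dr z -0.2
```

View pics/c.png

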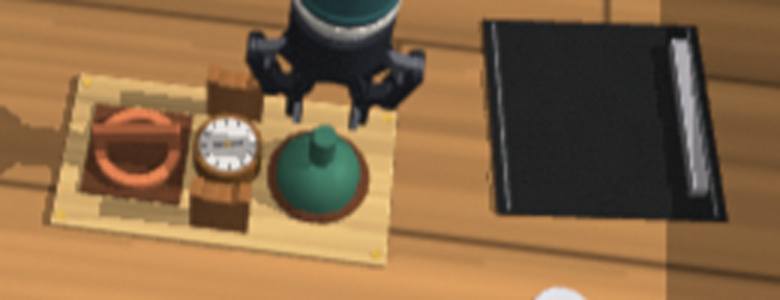

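The bar lies on the mat at crop (690,115), and the knob at (322,145) is between the fingers.

```bash
python3 -m creep '{"offset":[[0,-1,3],[0,-2,10],[0,-3,20],[0,-3,31],[0,-3,42],[0,-3,50],[0,-3,55],[0,-3,57],[0,-3,58],[0,-3,58]],"dr":[[0,0,0],[0,0,0],[0,0,0],[0,0,0],[0,0,0],[0,0,0],[0,0,0],[0,0,0],[0,0,0],[0,0,0]]}' 
python3 -m creep '{"offset":[[0,0,0],[0,0,0],[0,0,0],[0,0,0],[0,0,0],[0,0,0],[0,0,0],[0,0,0],[0,0,0],[0,0,0]],"dr":[[0,0,0],[0,0,0],[0,0,0],[0,0,0],[0,0,0],[0,0,0],[0,0,0],[0,0,0],[0,0,0],[0,0,0]]}' 255 50
python3 -m creep '{"offset":[[0,0,-2],[0,0,-6],[0,0,-14],[0,0,-24],[0,0,-35],[0,0,-46],[0,0,-56],[0,0,-64],[0,0,-69],[0,0,-70]],"dr":[[0,0,0],[0,0,0],[0,0,0],[0,0,0],[0,0,0],[0,0,0],[0,0,0],[0,0,0],[0,0,0],[0,0,0]]}'
python3 -c "
from h import *
C=np.array([.489,.344]);ex=np.array([.9959,.091]);ey=np.array([-.091,.9959])
a=C+.05*ex-.035*ey; b=C-.048*ex-.04*ey; print(a,b)
off([*a,.1],90)"
```

```text
clock: 15.25
tool_pos: [0.5866, 0.0969, 0.0608]
tool_rot: [[1.0, -0.003, 0.002], [-0.003, -1.0, 0.004], [0.001, -0.004, -1.0]]
ft_force: [0.7, 0.2, 0.2]
width: 0.039
clock: 16.25
tool_pos: [0.5871, 0.0968, 0.0614]
tool_rot: [[1.0, -0.003, 0.003], [-0.003, -1.0, 0.004], [0.003, -0.004, -1.0]]
ft_force: [0.5, -2.3, 5.9]
width: 0.0211
clock: 17.25
tool_pos: [0.5874, 0.0966, 0.1324]
tool_rot: [[1.0, -0.003, 0.004], [-0.003, -1.0, 0.004], [0.004, -0.004, -1.0]]
ft_force: [0.6, 0.1, -2.3]
width: 0.0206
[0.54198   0.3136935] [0.4448368 0.299796 ]
offset [-46.3, -216.8, 33.2] | tool y at -90.2 dr z -0.2
```

```bash
python3 -m creep '{"offset":[[-2,-10,0],[-8,-34,0],[-15,-66,0],[-22,-98,0],[-29,-130,0],[-36,-162,5],[-41,-190,13],[-44,-207,24],[-46,-215,32],[-46,-217,34]],"dr":[[0,0,0],[0,0,0],[0,0,0],[0,0,0],[0,0,0],[0,0,0],[0,0,0],[0,0,0],[0,0,0],[0,0,0]]}' 
python3 -m creep '{"offset":[[0,0,2],[0,0,8],[0,0,16],[0,0,25],[0,0,33],[0,0,39],[0,0,42],[0,0,43],[0,0,44],[0,0,44]],"dr":[[0,0,0],[0,0,0],[0,0,0],[0,0,0],[0,0,0],[0,0,0],[0,0,0],[0,0,0],[0,0,0],[0,0,0]]}' 
python3 -c "
from h import *
st();off([.542,.3137,.0537],90)"
```

```text
clock: 18.25
tool_pos: [0.5406, 0.3138, 0.0968]
tool_rot: [[1.0, -0.002, 0.001], [-0.002, -1.0, 0.002], [0.001, -0.002, -1.0]]
ft_force: [0.1, 0.5, -2.5]
width: 0.0207
clock: 19.25
tool_pos: [0.5408, 0.3139, 0.0535]
tool_rot: [[1.0, -0.002, 0.001], [-0.002, -1.0, 0.002], [0.001, -0.002, -1.0]]
ft_force: [-2.4, -1.5, 1.6]
width: 0.0202
{'clock': 19.25, 'joints': [27.8016, 19.0656, 107.0059, 0.1067, 53.8185, 117.8407], 'tool_pos': [0.5408, 0.3139, 0.0535], 'tool_rot': [[1.0, -0.0018, 0.001], [-0.0018, -1.0, 0.0022], [0.001, -0.0022, -1.0]], 'ft_force': [-2.4126, -1.4568, 1.6417], 'width': 0.0202}
offset [1.2, 0.2, -0.2] | tool y at -90.1 dr z -0.1
```

```bash
python3 -m creep '{"offset":[[0,0,0],[0,0,0],[0,0,0],[0,0,0],[0,0,-2],[0,0,-10],[0,0,-25],[0,0,-45],[0,0,-65],[0,0,-75]],"dr":[[0,0,0],[0,0,0],[0,0,0],[0,0,0],[0,0,0],[0,0,0],[0,0,0],[0,0,0],[0,0,0],[0,0,0]]}' 140
python3 -m creep '{"offset":[[2,15,0],[6,48,0],[11,90,0],[16,134,0],[21,178,0],[26,222,0],[31,266,0],[37,310,0],[42,345,0],[44,370,0]],"dr":[[0,0,-4],[0,0,-12],[0,0,-20],[0,0,-28],[0,0,-36],[0,0,-44],[0,0,-52],[0,0,-60],[0,0,-68],[0,0,-76]]}'
python3 -c "
from h import *
st();off([.5855,-.0625,.09],7.7)"
```

```text
clock: 20.25
tool_pos: [0.5424, 0.3146, 0.1323]
tool_rot: [[1.0, -0.002, 0.005], [-0.002, -1.0, 0.005], [0.005, -0.005, -1.0]]
ft_force: [0.3, -0.1, -0.3]
width: 0.0382
clock: 21.25
tool_pos: [0.5862, -0.0581, 0.1317]
tool_rot: [[0.24, 0.971, 0.007], [0.971, -0.24, 0.004], [0.005, 0.006, -1.0]]
ft_force: [-0.0, 0.2, -1.2]
width: 0.0385
{'clock': 21.25, 'joints': [-8.2498, 10.3504, 108.6902, 0.3222, 60.6072, 5.4625], 'tool_pos': [0.5862, -0.0581, 0.1317], 'tool_rot': [[0.2397, 0.9708, 0.0068], [0.9708, -0.2397, 0.004], [0.0055, 0.0056, -1.0]], 'ft_force': [-0.0242, 0.1776, -1.1855], 'width': 0.0385}
offset [-4.7, 0.1, 41.7] | tool y at -13.9 dr z -21.6
```

```bash
python3 -m creep '{"offset":[[-1,0,2],[-3,0,6],[-4,0,12],[-5,0,18],[-5,0,25],[-5,0,31],[-5,0,35],[-5,0,39],[-5,0,41],[-5,0,42]],"dr":[[0,0,-4],[0,0,-12],[0,0,-18],[0,0,-21],[0,0,-21.6],[0,0,-21.6],[0,0,-21.6],[0,0,-21.6],[0,0,-21.6],[0,0,-21.6]]}'
python3 -c "
from h import *
snap('scene','d',(220,180,480,280),3)
off([.5855,-.0625,.034],7.7)"
```

```text
clock: 22.25
tool_pos: [0.5852, -0.0627, 0.0894]
tool_rot: [[-0.134, 0.991, 0.006], [0.991, 0.134, 0.004], [0.003, 0.007, -1.0]]
ft_force: [-0.5, 0.5, -1.1]
width: 0.0385
offset [0.0, -0.1, 55.4] | tool y at 7.7 dr z 0.0
```

View pics/d.png

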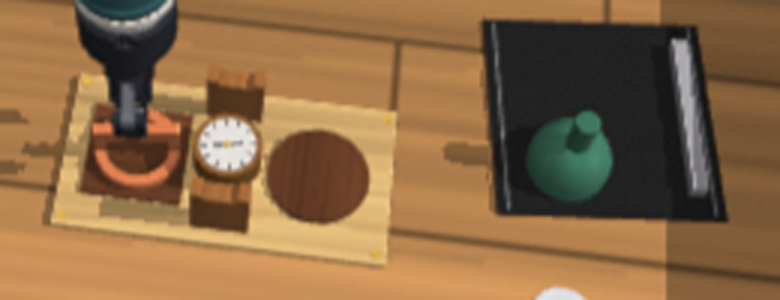

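The cap stands upright on the mat at crop (568,158). The gripper is over the bridge at (130,125), and the empty round seat is at (319,176).

```bash
python3 -m creep '{"offset":[[0,0,3],[0,0,10],[0,0,19],[0,0,29],[0,0,38],[0,0,46],[0,0,51],[0,0,54],[0,0,55],[0,0,55]],"dr":[[0,0,0],[0,0,0],[0,0,0],[0,0,0],[0,0,0],[0,0,0],[0,0,0],[0,0,0],[0,0,0],[0,0,0]]}'
python3 -m creep '{"offset":[[0,0,0],[0,0,0],[0,0,0],[0,0,0],[0,0,0],[0,0,0],[0,0,0],[0,0,0],[0,0,0],[0,0,0]],"dr":[[0,0,0],[0,0,0],[0,0,0],[0,0,0],[0,0,0],[0,0,0],[0,0,0],[0,0,0],[0,0,0],[0,0,0]]}' 255 50
python3 -m creep '{"offset":[[0,0,-2],[0,0,-6],[0,0,-14],[0,0,-26],[0,0,-40],[0,0,-54],[0,0,-68],[0,0,-80],[0,0,-88],[0,0,-90]],"dr":[[0,0,0],[0,0,0],[0,0,0],[0,0,0],[0,0,0],[0,0,0],[0,0,0],[0,0,0],[0,0,0],[0,0,0]]}'
python3 -c "
from h import *
st();off([.445,.300,.10],8)
B=lambda u,v,z:np.round(back('scene',220+(u+.5)/3-.5,180+(v+.5)/3-.5,z),4)
print('seat',B(319,176,.012),'l r t b',B(267,174,.012),B(370,178,.012),B(320,129,.012),B(316,223,.012),'bowl',B(227,145,.048),'rackcorners',[B(*p,.008) for p in((82,74),(397,112),(385,262),(52,220))])"
```

```text
clock: 23.3
tool_pos: [0.5857, -0.0626, 0.0345]
tool_rot: [[-0.134, 0.991, 0.007], [0.991, 0.134, 0.004], [0.003, 0.007, -1.0]]
ft_force: [-0.1, -0.0, -0.6]
width: 0.0386
clock: 24.3
tool_pos: [0.5863, -0.0626, 0.0352]
tool_rot: [[-0.134, 0.991, 0.008], [0.991, 0.134, 0.004], [0.003, 0.008, -1.0]]
ft_force: [-0.1, -0.4, 5.4]
width: 0.0091
clock: 25.3
tool_pos: [0.5865, -0.0631, 0.1269]
tool_rot: [[-0.134, 0.991, 0.01], [0.991, 0.134, 0.003], [0.002, 0.011, -1.0]]
ft_force: [0.3, -0.3, -2.4]
width: 0.0091
{'clock': 25.3, 'joints': [-8.7268, 10.5895, 108.9674, 0.3316, 59.8815, -16.6168], 'tool_pos': [0.5865, -0.0631, 0.1269], 'tool_rot': [[-0.1344, 0.9909, 0.0105], [0.9909, 0.1344, 0.0035], [0.002, 0.0108, -0.9999]], 'ft_force': [0.2662, -0.2921, -2.3964], 'width': 0.0091}
offset [378.8, -91.7, 26.7] | tool y at 7.7 dr z -0.3
seat [0.5871 0.0975 0.012 ] l r t b [0.5913 0.0524 0.012 ] [0.583  0.1418 0.012 ] [0.5411 0.0941 0.012 ] [0.6317 0.0991 0.012 ] bowl [0.586  0.0158 0.048 ] rackcorners [array([ 0.5124, -0.1255,  0.008 ]), array([0.5125, 0.1611, 0.008 ]), array([0.6578, 0.1606, 0.008 ]), array([ 0.658 , -0.1261,  0.008 ])]
```

```bash
python3 -m creep '{"offset":[[15,-4,0],[48,-12,0],[92,-23,0],[136,-34,0],[180,-45,0],[225,-56,0],[270,-67,4],[315,-78,12],[355,-87,22],[378,-92,27]],"dr":[[0,0,0],[0.1,0,0],[0.2,0,0],[0.3,0,0],[0.4,0,0],[0.5,0,0],[0.6,-0.1,0],[0.6,-0.1,0],[0.6,-0.1,0],[0.6,-0.1,0]]}'
python3 -c "
from h import *
off([.445,.300,.0275],8)"
```

```text
clock: 26.3
tool_pos: [0.4416, 0.3016, 0.0981]
tool_rot: [[-0.137, 0.991, -0.003], [0.991, 0.137, -0.0], [0.0, -0.003, -1.0]]
ft_force: [0.9, 0.5, -1.7]
width: 0.0089
offset [-2.1, 3.4, 70.6] | tool y at 7.9 dr z -0.1
```

```bash
python3 -m creep '{"offset":[[-1,1,4],[-2,2,14],[-2,3,28],[-2,3,42],[-2,3,54],[-2,3,62],[-2,3,67],[-2,3,70],[-2,3,71],[-2,3,71]],"dr":[[0,0,0],[0,0,0],[0,0,0],[0,0,0],[0,0,0],[0,0,0],[0,0,0],[0,0,0],[0,0,0],[0,0,0]]}'
python3 -m creep '{"offset":[[0,0,0],[0,0,0],[0,0,0],[0,0,0],[0,0,-2],[0,0,-12],[0,0,-32],[0,0,-57],[0,0,-80],[0,0,-90]],"dr":[[0,0,0],[0,0,0],[0,0,0],[0,0,0],[0,0,0],[0,0,0],[0,0,0],[0,0,0],[0,0,0],[0,0,0]]}' 140
python3 -c "
from h import *
st();off([.586,.0168,.12],90)
snap('scene','e',(220,180,480,280),3)"
```

```text
clock: 27.3
tool_pos: [0.4451, 0.3003, 0.0275]
tool_rot: [[-0.137, 0.991, -0.002], [0.991, 0.137, 0.0], [0.001, -0.002, -1.0]]
ft_force: [-0.2, 0.2, -2.1]
width: 0.0093
clock: 28.3
tool_pos: [0.4469, 0.3013, 0.1209]
tool_rot: [[-0.137, 0.991, 0.003], [0.991, 0.137, 0.003], [0.003, 0.003, -1.0]]
ft_force: [0.4, 0.7, -0.1]
width: 0.0386
{'clock': 28.3, 'joints': [31.2931, 5.8569, 115.11, 0.0784, 58.8111, 23.3958], 'tool_pos': [0.4469, 0.3013, 0.1209], 'tool_rot': [[-0.1367, 0.9906, 0.0027], [0.9906, 0.1367, 0.003], [0.0026, 0.0031, -1.0]], 'ft_force': [0.4358, 0.7018, -0.1362], 'width': 0.0386}
offset [-300.8, 98.9, 0.4] | tool y at 7.9 dr z -82.1
```

View pics/e.png

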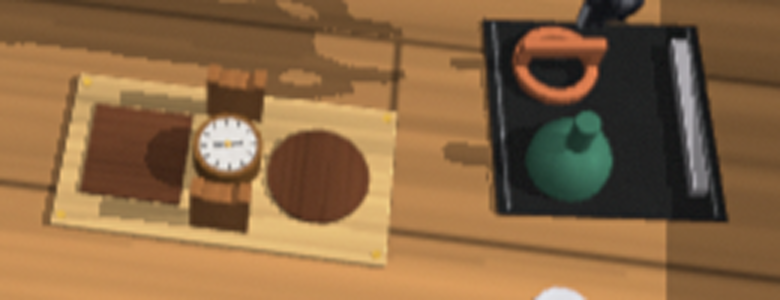

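All three stand on the mat: ring (557,65), cap (568,158), bar (690,115). The bowl is unmoved at (227,145), so I'll go for it now.

```bash
python3 -m creep '{"offset":[[-12,4,0],[-40,13,0],[-78,26,0],[-117,39,0],[-156,52,0],[-195,65,0],[-234,77,0],[-268,88,0],[-291,96,0],[-301,99,0]],"dr":[[0,0,-6],[0,0,-14],[0,0,-22.5],[0,0,-31],[0,0,-39.5],[0,0,-48],[0,0,-56.5],[0,0,-65],[0,0,-73.5],[0,0,-82]]}' 0
python3 -c "
from h import *
st();off([.586,.0168,.022],90)"
```

```text
clock: 29.35
tool_pos: [0.587, 0.0144, 0.1201]
tool_rot: [[-1.0, 0.007, 0.003], [0.007, 1.0, 0.003], [-0.003, 0.003, -1.0]]
ft_force: [-0.4, -0.3, -0.3]
width: 0.0852
{'clock': 29.35, 'joints': [-1.127, 10.9605, 109.3157, 0.2067, 59.5647, -90.8528], 'tool_pos': [0.587, 0.0144, 0.1201], 'tool_rot': [[-1.0, 0.0066, 0.0028], [0.0066, 1.0, 0.0031], [-0.0028, 0.0031, -1.0]], 'ft_force': [-0.4056, -0.2774, -0.3041], 'width': 0.0852}
offset [1.3, 2.1, 98.1] | tool y at 89.6 dr z -0.4
```

```bash
python3 -m creep '{"offset":[[0,1,4],[1,2,16],[1,2,34],[1,2,54],[1,2,72],[1,2,87],[1,2,97],[1,2,103],[1,2,106],[1,2,107]],"dr":[[0,0,0],[0,0,0],[0,0,0],[0,0,0],[0,0,0],[0,0,0],[0,0,0],[0,0,0],[0,0,0],[0,0,0]]}'
python3 -m creep '{"offset":[[0,0,0],[0,0,0],[0,0,0],[0,0,0],[0,0,0],[0,0,0],[0,0,0],[0,0,0],[0,0,0],[0,0,0]],"dr":[[0,0,0],[0,0,0],[0,0,0],[0,0,0],[0,0,0],[0,0,0],[0,0,0],[0,0,0],[0,0,0],[0,0,0]]}' 255 60
python3 -c "
from h import *
st()"
```

```text
clock: 30.35
tool_pos: [0.5866, 0.0169, 0.0132]
tool_rot: [[-1.0, 0.007, 0.003], [0.007, 1.0, 0.003], [-0.003, 0.003, -1.0]]
ft_force: [-1.3, -1.0, 0.2]
width: 0.0853
clock: 31.35
tool_pos: [0.5877, 0.0166, 0.0144]
tool_rot: [[-1.0, 0.007, 0.005], [0.007, 1.0, 0.003], [-0.005, 0.003, -1.0]]
ft_force: [-0.3, -1.7, 5.0]
width: 0.0581
{'clock': 31.35, 'joints': [-0.9051, 18.4101, 112.9924, 0.2197, 48.2895, -90.6565], 'tool_pos': [0.5877, 0.0166, 0.0144], 'tool_rot': [[-1.0, 0.0069, 0.0054], [0.0069, 1.0, 0.0028], [-0.0054, 0.0028, -1.0]], 'ft_force': [-0.308, -1.6989, 4.9887], 'width': 0.0581}
```

```bash
python3 -m creep '{"offset":[[0,0,-2],[0,0,-6],[0,0,-14],[0,0,-26],[0,0,-40],[0,0,-54],[0,0,-68],[0,0,-78],[0,0,-84],[0,0,-86]],"dr":[[0,0,0],[0,0,0],[0,0,0],[0,0,0],[0,0,0],[0,0,0],[0,0,0],[0,0,0],[0,0,0],[0,0,0]]}'
python3 -c "
from h import *
im=viewer.read_camera('scene'); t=viewer.read_camera('top')
a=cv2.resize(im[155:210,145:210],None,fx=6,fy=6,interpolation=cv2.INTER_CUBIC); b=cv2.resize(t[212:280,400:465],None,fx=6,fy=6,interpolation=cv2.INTER_CUBIC)
o=np.zeros((408,790,3),np.uint8); o[:330,:390]=a; o[:408,400:790]=b; cv2.imwrite('pics/f.png',o)
st();off([.468,-.331,.095],75)"
```

```text
clock: 32.35
tool_pos: [0.5878, 0.0164, 0.1016]
tool_rot: [[-1.0, 0.007, 0.007], [0.007, 1.0, 0.003], [-0.007, 0.003, -1.0]]
ft_force: [-0.0, 0.3, -4.6]
width: 0.0587
{'clock': 32.45, 'joints': [-0.9273, 12.1048, 110.2543, 0.1956, 57.3288, -90.6371], 'tool_pos': [0.5871, 0.0164, 0.1005], 'tool_rot': [[-1.0, 0.0069, 0.0055], [0.0069, 1.0, 0.0028], [-0.0055, 0.0028, -1.0]], 'ft_force': [0.5935, -0.0196, -4.4895], 'width': 0.058}
offset [116.8, -348.2, 3.9] | tool y at 89.6 dr z 14.6
```

View pics/f.png

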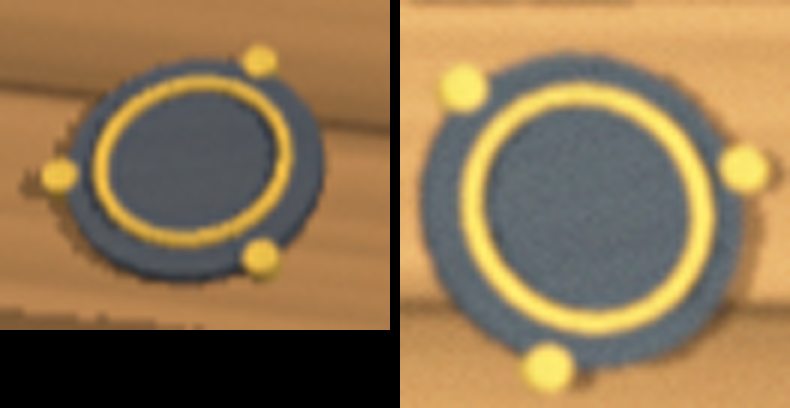

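The stand's rim is centred at (193.5,160) in the left scene crop and at (187,209) in the right top crop.

```bash
python3 -c "
from h import *
print(back('scene',145+194/6-.5,155+160.5/6-.5,.016),back('top',400+187.5/6-.5,212+209.5/6-.5,.016))
off([.468,-.3305,.095],75)"
```

```text
[ 0.47059031 -0.33051445  0.016     ] [ 0.46812478 -0.32966158  0.016     ]
offset [116.8, -347.7, 3.9] | tool y at 89.6 dr z 14.6
```

```bash
python3 -m creep '{"offset":[[3,-10,0],[12,-38,0],[25,-76,0],[39,-117,0],[53,-159,0],[67,-201,0],[82,-245,0],[97,-290,0],[109,-328,0],[115,-347,0]],"dr":[[0,0,1],[0,0,2],[0,0,4],[0,0,6],[0,0,8],[0,0,10],[0,0,12],[0,0,14],[0,0,14.6],[0,0,14.6]]}'
python3 -c "
from h import *
st();off([.470,-.330,.0175],75)"
```

```text
clock: 33.45
tool_pos: [0.4674, -0.3333, 0.0982]
tool_rot: [[-0.965, 0.262, 0.004], [0.262, 0.965, 0.002], [-0.003, 0.003, -1.0]]
ft_force: [-0.5, 1.5, -6.2]
width: 0.0581
{'clock': 33.45, 'joints': [-38.1213, 11.0305, 111.8367, 0.2863, 57.0191, -113.0708], 'tool_pos': [0.4674, -0.3333, 0.0982], 'tool_rot': [[-0.965, 0.2623, 0.0042], [0.2623, 0.965, 0.0021], [-0.0035, 0.0031, -1.0]], 'ft_force': [-0.5151, 1.4508, -6.1529], 'width': 0.0581}
offset [-1.4, 3.6, 80.7] | tool y at 74.8 dr z -0.2
```

```bash
python3 -m creep '{"offset":[[0,1,3],[-1,2,12],[-1,3,26],[-1,4,41],[-1,4,55],[-1,4,66],[-1,4,74],[-1,4,78],[-1,4,80],[-1,4,81]],"dr":[[0,0,0],[0,0,0],[0,0,0],[0,0,0],[0,0,0],[0,0,0],[0,0,0],[0,0,0],[0,0,0],[0,0,0]]}'
python3 -m creep '{"offset":[[0,0,0.5],[0,0,1],[0,0,1],[0,0,1],[0,0,1],[0,0,1],[0,0,1],[0,0,1],[0,0,1],[0,0,1]],"dr":[[0,0,0],[0,0,0],[0,0,0],[0,0,0],[0,0,0],[0,0,0],[0,0,0],[0,0,0],[0,0,0],[0,0,0]]}'
python3 -c "
from h import *
st();off([.470,-.330,.0175],75)"
```

```text
clock: 34.45
tool_pos: [0.4701, -0.3298, 0.0174]
tool_rot: [[-0.965, 0.262, 0.005], [0.262, 0.965, 0.002], [-0.004, 0.003, -1.0]]
ft_force: [0.3, 0.8, -5.3]
width: 0.058
clock: 35.45
tool_pos: [0.4701, -0.3298, 0.0165]
tool_rot: [[-0.965, 0.262, 0.005], [0.262, 0.965, 0.002], [-0.004, 0.003, -1.0]]
ft_force: [-0.2, 0.8, -4.5]
width: 0.0584
{'clock': 35.45, 'joints': [-37.6809, 17.0758, 114.5407, 0.3188, 48.2261, -112.6856], 'tool_pos': [0.4701, -0.3298, 0.0165], 'tool_rot': [[-0.965, 0.2623, 0.0047], [0.2623, 0.965, 0.0016], [-0.0041, 0.0028, -1.0]], 'ft_force': [-0.1969, 0.8346, -4.479], 'width': 0.0584}
offset [0.1, -0.2, -1.1] | tool y at 74.8 dr z -0.2
```

```bash
python3 -m creep '{"offset":[[0,0,0.5],[0,0,1],[0,0,1],[0,0,1],[0,0,1],[0,0,1],[0,0,1],[0,0,1],[0,0,1],[0,0,1]],"dr":[[0,0,0],[0,0,0],[0,0,0],[0,0,0],[0,0,0],[0,0,0],[0,0,0],[0,0,0],[0,0,0],[0,0,0]]}'
python3 -m creep '{"offset":[[0,0,0],[0,0,0],[0,0,0],[0,0,0],[0,0,-1],[0,0,-5],[0,0,-20],[0,0,-45],[0,0,-70],[0,0,-80]],"dr":[[0,0,0],[0,0,0],[0,0,0],[0,0,0],[0,0,0],[0,0,0],[0,0,0],[0,0,0],[0,0,0],[0,0,0]]}' 0
python3 -m creep '{"offset":[[0,-3,-10],[2,10,-20],[8,50,-30],[16,95,-30],[24,140,-30],[32,185,-30],[40,230,-30],[48,275,-30],[54,310,-30],[57,325,-30]],"dr":[[0,0,0],[0,0,0],[0,0,0],[0,0,0],[0,0,0],[0,0,0],[0,0,0],[0,0,0],[0,0,0],[0,0,0]]}' 140
python3 -c "
from h import *
st();off([.541,.3139,.135],90)
im=viewer.read_camera('scene'); t=viewer.read_camera('top')
a=cv2.resize(im[155:210,145:210],None,fx=6,fy=6,interpolation=cv2.INTER_CUBIC); b=cv2.resize(t[212:280,400:465],None,fx=6,fy=6,interpolation=cv2.INTER_CUBIC)
o=np.zeros((408,790,3),np.uint8); o[:330,:390]=a; o[:408,400:790]=b; cv2.imwrite('pics/g.png',o)"
```

```text
clock: 36.45
tool_pos: [0.4701, -0.3298, 0.0164]
tool_rot: [[-0.965, 0.262, 0.005], [0.262, 0.965, 0.002], [-0.004, 0.003, -1.0]]
ft_force: [-4.5, 2.5, 4.8]
width: 0.0582
clock: 37.45
tool_pos: [0.4717, -0.3315, 0.1005]
tool_rot: [[-0.965, 0.262, 0.009], [0.262, 0.965, -0.002], [-0.01, 0.0, -1.0]]
ft_force: [0.6, -0.3, 0.0]
width: 0.0852
clock: 38.45
tool_pos: [0.5005, 0.0009, 0.1297]
tool_rot: [[-0.966, 0.26, 0.008], [0.26, 0.966, -0.001], [-0.008, 0.001, -1.0]]
ft_force: [0.8, -0.4, -0.4]
width: 0.0383
{'clock': 38.45, 'joints': [-2.7364, 0.9758, 119.2662, -0.0284, 59.3043, -77.6771], 'tool_pos': [0.5005, 0.0009, 0.1297], 'tool_rot': [[-0.9657, 0.2596, 0.0079], [0.2596, 0.9657, -0.0008], [-0.0078, 0.0013, -1.0]], 'ft_force': [0.7726, -0.4049, -0.4458], 'width': 0.0383}
offset [42.1, 312.8, -5.3] | tool y at 75.0 dr z -15.0
```

View pics/g.png

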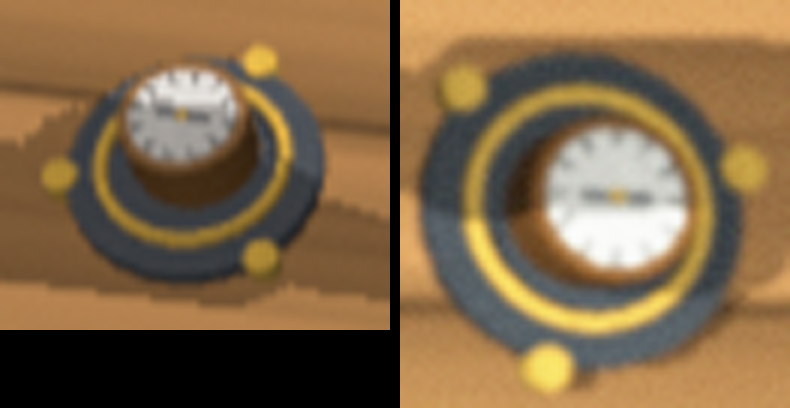

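The bowl stands upright and level inside the rim: dial at (182,115) in the scene crop and (617,196) in the top crop. Next I'll measure the items on the mat precisely.

```bash
python3 -c "
from h import *
im=viewer.read_camera('scene'); t=viewer.read_camera('top')
a=cv2.resize(im[183:258,380:465],None,fx=4.6,fy=4.6,interpolation=cv2.INTER_CUBIC); b=cv2.resize(t[187:287,87:181],None,fx=4.2,fy=4.2,interpolation=cv2.INTER_CUBIC)
print(a.shape,b.shape)
o=np.zeros((420,798,3),np.uint8); o[:345,:391]=a; o[:420,400:795]=b[:,:395]; cv2.imwrite('pics/h.png',o)
print(back('top',400+217.5/6-.5,212+196.5/6-.5,.05),back('scene',145+182.5/6-.5,155+115.5/6-.5,.05))"
```

```text
(345, 391, 3) (420, 395, 3)
[ 0.46869951 -0.32886247  0.05      ] [ 0.46776823 -0.32968731  0.05      ]
```

View pics/h.png

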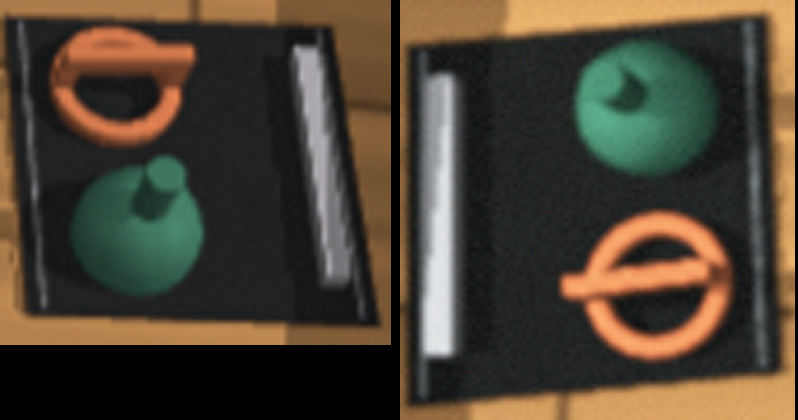

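```bash
python3 -c "
from h import *
S=lambda u,v,z:np.round(back('scene',380+(u+.5)/4.6-.5,183+(v+.5)/4.6-.5,z),4)[:2]
T=lambda u,v,z:np.round(back('top',87+(u-400+.5)/4.2-.5,187+(v+.5)/4.2-.5,z),4)[:2]
print('knob',S(167,174,.084),T(606,86,.084))
print('ring',S(118,88,.014),T(659,285,.014),'bridge',T(562,286,.05),T(720,269,.05),S(54,63,.05),S(194,58,.05))
print('bar',S(306,46,.018),S(337,277,.018),T(442,73,.018),T(440,356,.018))"
```

```text
knob [0.542  0.3133] [0.539  0.3127]
ring [0.449  0.3014] [0.4458 0.3011] bridge [0.4413 0.3394] [0.4506 0.2589] [0.4591 0.2568] [0.4447 0.337 ]
bar [0.407  0.4116] [0.5581 0.4244] [0.5597 0.4261] [0.4072 0.4127]
```

```bash
python3 -m creep '{"offset":[[1,8,0],[5,35,-2],[10,75,-4],[16,117,-5],[22,160,-5],[27,203,-5],[33,245,-5],[38,281,-5],[41,305,-5],[42,313,-5]],"dr":[[0,0,-1],[0,0,-3],[0,0,-5],[0,0,-7],[0,0,-9],[0,0,-11],[0,0,-13],[0,0,-15],[0,0,-15],[0,0,-15]]}' 140
python3 -c "
from h import *
st();off([.5407,.3135,.0525],90)"
```

```text
clock: 39.65
tool_pos: [0.5424, 0.3125, 0.1341]
tool_rot: [[-1.0, 0.001, 0.008], [0.001, 1.0, -0.002], [-0.008, -0.002, -1.0]]
ft_force: [0.3, -0.5, 0.5]
width: 0.0385
{'clock': 39.65, 'joints': [27.838, 14.0062, 103.9605, -0.3502, 61.6629, -61.9456], 'tool_pos': [0.5424, 0.3125, 0.1341], 'tool_rot': [[-1.0, 0.0009, 0.0082], [0.0009, 1.0, -0.0017], [-0.0082, -0.0017, -1.0]], 'ft_force': [0.2822, -0.5365, 0.5007], 'width': 0.0385}
offset [2.4, 1.1, 81.6] | tool y at 89.9 dr z -0.1
```

```bash
python3 -m creep '{"offset":[[1,1,3],[2,1,12],[2,1,26],[2,1,42],[2,1,56],[2,1,67],[2,1,75],[2,1,79],[2,1,81],[2,1,81]],"dr":[[0,0.2,0],[-0.1,0.4,0],[-0.1,0.4,0],[-0.1,0.4,0],[-0.1,0.4,0],[-0.1,0.4,0],[-0.1,0.4,0],[-0.1,0.4,0],[-0.1,0.4,0],[-0.1,0.4,0]]}'
python3 -m creep '{"offset":[[0,0,0],[0,0,0],[0,0,0],[0,0,0],[0,0,0],[0,0,0],[0,0,0],[0,0,0],[0,0,0],[0,0,0]],"dr":[[0,0,0],[0,0,0],[0,0,0],[0,0,0],[0,0,0],[0,0,0],[0,0,0],[0,0,0],[0,0,0],[0,0,0]]}' 255 50
python3 -m creep '{"offset":[[0,0,-2],[0,0,-6],[0,0,-14],[0,0,-26],[0,0,-40],[0,0,-54],[0,0,-65],[0,0,-74],[0,0,-79],[0,0,-80]],"dr":[[0,0,0],[0,0,0],[0,0,0],[0,0,0],[0,0,0],[0,0,0],[0,0,0],[0,0,0],[0,0,0],[0,0,0]]}'
python3 -c "
from h import *
st();off([.5862,.097,.10],90)"
```

```text
clock: 40.65
tool_pos: [0.5413, 0.3135, 0.0533]
tool_rot: [[-1.0, 0.001, 0.002], [0.001, 1.0, 0.0], [-0.002, 0.0, -1.0]]
ft_force: [0.3, 0.4, 0.1]
width: 0.0382
clock: 41.65
tool_pos: [0.5418, 0.3138, 0.054]
tool_rot: [[-1.0, 0.001, 0.003], [0.001, 1.0, 0.001], [-0.003, 0.001, -1.0]]
ft_force: [-0.1, -1.5, 5.6]
width: 0.0207
clock: 42.65
tool_pos: [0.5421, 0.3139, 0.1351]
tool_rot: [[-1.0, 0.001, 0.004], [0.001, 1.0, 0.001], [-0.004, 0.001, -1.0]]
ft_force: [0.8, 0.2, -2.3]
width: 0.0202
{'clock': 42.65, 'joints': [27.8188, 14.071, 103.7723, -0.0402, 61.9174, -62.1194], 'tool_pos': [0.5421, 0.3139, 0.1351], 'tool_rot': [[-1.0, 0.0007, 0.004], [0.0008, 1.0, 0.0014], [-0.004, 0.0014, -1.0]], 'ft_force': [0.8178, 0.2225, -2.2805], 'width': 0.0202}
offset [-44.2, -217.0, 34.9] | tool y at 90.0 dr z -0.0
```

```bash
python3 -m creep '{"offset":[[-2,-10,0],[-8,-34,0],[-15,-66,0],[-22,-98,0],[-29,-132,0],[-36,-164,3],[-41,-190,8],[-44,-208,16],[-45,-216,24],[-45,-217,29]],"dr":[[0,0,0],[0,0,0],[0,0,0],[0,0,0],[0,0,0],[0,0,0],[0,0,0],[0,0,0],[0,0,0],[0,0,0]]}'
python3 -c "
from h import *
off([.587,.097,.0625],90)"
```

```text
clock: 43.65
tool_pos: [0.5861, 0.0956, 0.1044]
tool_rot: [[-1.0, 0.003, 0.002], [0.003, 1.0, 0.001], [-0.002, 0.001, -1.0]]
ft_force: [0.2, 0.7, -2.4]
width: 0.0206
offset [-0.9, 1.3, 41.9] | tool y at 89.9 dr z -0.1
```

```bash
python3 -m creep '{"offset":[[0,1,2],[-1,1.3,8],[-1,1.3,16],[-1,1.3,24],[-1,1.3,31],[-1,1.3,36],[-1,1.3,39],[-1,1.3,41],[-1,1.3,42],[-1,1.3,42.5]],"dr":[[0,0,0],[0,0,0],[0,0,0],[0,0,0],[0,0,0],[0,0,0],[0,0,0],[0,0,0],[0,0,0],[0,0,0]]}'
python3 -m creep '{"offset":[[0,0,0],[0,0,0],[0,0,0],[0,0,0],[0,0,-1],[0,0,-8],[0,0,-24],[0,0,-46],[0,0,-66],[0,0,-76]],"dr":[[0,0,0],[0,0,0],[0,0,0],[0,0,0],[0,0,0],[0,0,0],[0,0,0],[0,0,0],[0,0,0],[0,0,0]]}' 140
python3 -c "
from h import *
st();off([.4465,.3007,.12],8.1)"
```

```text
clock: 44.65
tool_pos: [0.5874, 0.0969, 0.0621]
tool_rot: [[-1.0, 0.003, 0.002], [0.003, 1.0, 0.001], [-0.002, 0.001, -1.0]]
ft_force: [-0.8, -0.1, 0.3]
width: 0.0204
clock: 45.65
tool_pos: [0.5891, 0.0971, 0.1419]
tool_rot: [[-1.0, 0.003, 0.007], [0.003, 1.0, 0.002], [-0.007, 0.002, -1.0]]
ft_force: [0.0, 1.1, 0.5]
width: 0.0386
{'clock': 45.65, 'joints': [6.937, 10.5697, 107.2496, 0.0559, 61.7686, -82.9356], 'tool_pos': [0.5891, 0.0971, 0.1419], 'tool_rot': [[-1.0, 0.0027, 0.007], [0.0027, 1.0, 0.0017], [-0.007, 0.0017, -1.0]], 'ft_force': [0.0497, 1.1026, 0.4735], 'width': 0.0386}
offset [143.3, 203.2, 21.3] | tool y at 89.8 dr z 81.7
```

```bash
python3 -m creep '{"offset":[[5,7,0],[18,25,0],[35,50,0],[53,75,0],[72,102,0],[91,129,0],[110,156,0],[127,180,0],[138,196,0],[143,203,2]],"dr":[[0,0,6],[0,0,14],[0,0,22.5],[0,0,31],[0,0,39.5],[0,0,48],[0,0,56.5],[0,0,65],[0,0,73.5],[0,0,81.7]]}'
python3 -c "
from h import *
o=st();off([.446,.3005,.0265],8.1)
v=np.array(o['tool_rot']).T@[0,0,-1]; print('tilt dr',np.degrees([-v[1],v[0]]))"
```

```text
clock: 46.65
tool_pos: [0.4457, 0.3021, 0.1402]
tool_rot: [[-0.138, 0.99, 0.008], [0.99, 0.138, 0.003], [0.002, 0.008, -1.0]]
ft_force: [1.0, -0.7, 0.1]
width: 0.0383
{'clock': 46.65, 'joints': [31.5438, 4.4644, 114.383, -0.113, 60.6974, 23.6876], 'tool_pos': [0.4457, 0.3021, 0.1402], 'tool_rot': [[-0.1376, 0.9905, 0.0077], [0.9905, 0.1376, 0.0027], [0.0016, 0.008, -1.0]], 'ft_force': [0.9995, -0.6901, 0.1319], 'width': 0.0383}
offset [-1.8, -0.8, 113.6] | tool y at 7.9 dr z -0.2
tilt dr [ 0.45653262 -0.09216959]
```

```bash
python3 -m creep '{"offset":[[-1,0,5],[-2,-1,18],[-2,-1,37],[-2,-1,58],[-2,-1,77],[-2,-1,93],[-2,-1,104],[-2,-1,110],[-2,-1,113],[-2,-1,113]],"dr":[[0.2,0,0],[0.4,-0.1,0],[0.4,-0.1,0],[0.4,-0.1,0],[0.4,-0.1,0],[0.4,-0.1,0],[0.4,-0.1,0],[0.4,-0.1,0],[0.4,-0.1,0],[0.4,-0.1,0]]}'
python3 -m creep '{"offset":[[0,0,0],[0,0,0],[0,0,0],[0,0,0],[0,0,0],[0,0,0],[0,0,0],[0,0,0],[0,0,0],[0,0,0]],"dr":[[0,0,0],[0,0,0],[0,0,0],[0,0,0],[0,0,0],[0,0,0],[0,0,0],[0,0,0],[0,0,0],[0,0,0]]}' 255 50
python3 -m creep '{"offset":[[0,0,-2],[0,0,-6],[0,0,-14],[0,0,-26],[0,0,-42],[0,0,-58],[0,0,-74],[0,0,-87],[0,0,-97],[0,0,-100]],"dr":[[0,0,0],[0,0,0],[0,0,0],[0,0,0],[0,0,0],[0,0,0],[0,0,0],[0,0,0],[0,0,0],[0,0,0]]}'
python3 -c "
from h import *
o=st();off([.5862,-.063,.10],8.1)
v=np.array(o['tool_rot']).T@[0,0,-1]; print('tilt dr',np.degrees([-v[1],v[0]]))"
```

```text
clock: 47.65
tool_pos: [0.4461, 0.3002, 0.0271]
tool_rot: [[-0.138, 0.99, 0.001], [0.99, 0.138, -0.0], [-0.0, 0.001, -1.0]]
ft_force: [-0.8, 0.6, 0.1]
width: 0.0386
clock: 48.65
tool_pos: [0.4467, 0.3006, 0.0281]
tool_rot: [[-0.138, 0.99, 0.002], [0.99, 0.138, 0.001], [0.0, 0.002, -1.0]]
ft_force: [-0.3, -0.5, 6.0]
width: 0.0088
clock: 49.65
tool_pos: [0.4473, 0.301, 0.1298]
tool_rot: [[-0.138, 0.99, 0.005], [0.99, 0.138, 0.002], [0.001, 0.005, -1.0]]
ft_force: [0.3, 0.3, -2.4]
width: 0.0091
{'clock': 49.65, 'joints': [31.3148, 5.2796, 114.6991, -0.0368, 59.7332, 23.4029], 'tool_pos': [0.4473, 0.301, 0.1298], 'tool_rot': [[-0.138, 0.9904, 0.0046], [0.9904, 0.138, 0.0021], [0.0015, 0.0048, -1.0]], 'ft_force': [0.2738, 0.2744, -2.4092], 'width': 0.0091}
offset [-379.8, 87.2, 29.7] | tool y at 7.9 dr z -0.2
tilt dr [ 0.2770372  -0.08512157]
```

```bash
python3 -m creep '{"offset":[[-15,3,-4],[-48,11,-8],[-92,21,-8],[-136,31,-8],[-180,41,-8],[-225,52,-8],[-270,62,-8],[-315,72,-2],[-355,81,10],[-379,87,20]],"dr":[[0,0,0],[0.1,0,0],[0.2,0,0],[0.3,-0.1,0],[0.3,-0.1,0],[0.3,-0.1,0],[0.3,-0.1,0],[0.3,-0.1,0],[0.3,-0.1,0],[0.3,-0.1,0]]}'
python3 -c "
from h import *
o=st();off([.5862,-.063,.0362],8.1)"
```

```text
clock: 50.65
tool_pos: [0.586, -0.0662, 0.1088]
tool_rot: [[-0.136, 0.991, -0.001], [0.991, 0.136, -0.001], [-0.001, -0.001, -1.0]]
ft_force: [-0.3, 1.4, -1.7]
width: 0.009
{'clock': 50.65, 'joints': [-8.8213, 12.0367, 109.3403, -0.0959, 58.6602, -16.5753], 'tool_pos': [0.586, -0.0662, 0.1088], 'tool_rot': [[-0.1358, 0.9907, -0.0009], [0.9907, 0.1358, -0.0013], [-0.0012, -0.001, -1.0]], 'ft_force': [-0.3082, 1.45, -1.6947], 'width': 0.009}
offset [3.3, 0.7, 72.6] | tool y at 7.8 dr z -0.3
```

```bash
python3 -m creep '{"offset":[[1,0,3],[2,0.5,11],[3,0.7,23],[3,0.7,37],[3,0.7,50],[3,0.7,60],[3,0.7,67],[3,0.7,71],[3,0.7,72.5],[3,0.7,73]],"dr":[[0,0,0],[0,0,0],[0,0,0],[0,0,0],[0,0,0],[0,0,0],[0,0,0],[0,0,0],[0,0,0],[0,0,0]]}'
python3 -m creep '{"offset":[[0,0,0],[0,0,0],[0,0,0],[0,0,0],[0,0,-1],[0,0,-8],[0,0,-26],[0,0,-52],[0,0,-78],[0,0,-95]],"dr":[[0,0,0],[0,0,0],[0,0,0],[0,0,0],[0,0,0],[0,0,0],[0,0,0],[0,0,0],[0,0,0],[0,0,0]]}' 140
python3 -c "
from h import *
o=st();off([.4827,.4188,.13],95.3)
v=np.array(o['tool_rot']).T@[0,0,-1]; print('tilt dr',np.degrees([-v[1],v[0]]))"
```

```text
clock: 51.65
tool_pos: [0.5866, -0.0633, 0.0362]
tool_rot: [[-0.136, 0.991, -0.0], [0.991, 0.136, -0.001], [-0.001, -0.0, -1.0]]
ft_force: [-0.6, -0.2, -2.7]
width: 0.0092
clock: 52.65
tool_pos: [0.5877, -0.0634, 0.134]
tool_rot: [[-0.136, 0.991, 0.003], [0.991, 0.136, -0.002], [-0.002, 0.003, -1.0]]
ft_force: [0.6, 0.4, -1.0]
width: 0.0386
{'clock': 52.65, 'joints': [-8.5196, 10.5488, 108.1866, -0.0947, 61.0836, -16.2775], 'tool_pos': [0.5877, -0.0634, 0.134], 'tool_rot': [[-0.1358, 0.9907, 0.0029], [0.9907, 0.1358, -0.0019], [-0.0023, 0.0026, -1.0]], 'ft_force': [0.5512, 0.3834, -1.0086], 'width': 0.0386}
offset [492.0, -38.6, 2.8] | tool y at 7.8 dr z -87.5
tilt dr [0.15035797 0.130406  ]
```

```bash
python3 -m creep '{"offset":[[15,-1,0],[50,-4,0],[92,-8,0],[135,-11,0],[178,-14,0],[221,-17,0],[264,-20,0],[300,-24,0],[325,-26,0],[335,-27,0]],"dr":[[0,0,-6],[0,0,-14],[0,0,-22],[0,0,-30],[0,0,-38],[0,0,-46],[0,0,-54],[0,0,-62],[0,0,-70],[0,0,-76]]}'
python3 -c "
from h import *
off([.4825,.4188,.1],95.2)
snap('scene','i',(220,180,480,280),3)"
```

```text
clock: 53.65
tool_pos: [0.5149, 0.2675, 0.1339]
tool_rot: [[-0.995, 0.1, 0.004], [0.1, 0.995, -0.001], [-0.004, -0.001, -1.0]]
ft_force: [0.1, -0.4, -0.6]
width: 0.0382
offset [47.5, 147.3, 33.6] | tool y at 84.2 dr z -11.0
```

View pics/i.png

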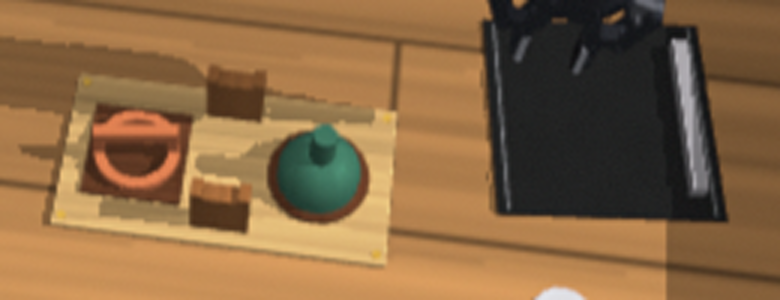

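The ring at (137,150) and cap at (318,170) are back, centred on their seats. Last comes the bar.

```bash
python3 -m creep '{"offset":[[2,8,0],[8,26,1],[16,50,4],[24,76,9],[32,100,15],[39,121,21],[44,136,27],[47,144,31],[47.5,147,33],[47.5,147.3,34]],"dr":[[0,0,-2],[0,0,-5],[0,0,-8],[0,0,-10],[0,0,-11],[0,0,-11],[0,0,-11],[0,0,-11],[0,0,-11],[0,0,-11]]}'
python3 -c "
from h import *
o=st();off([.4825,.4188,.008],95.2)
v=np.array(o['tool_rot']).T@[0,0,-1]; print('tilt dr',np.degrees([-v[1],v[0]]))"
```

```text
clock: 54.7
tool_pos: [0.482, 0.4188, 0.0994]
tool_rot: [[-0.996, -0.094, 0.003], [-0.094, 0.996, -0.001], [-0.003, -0.001, -1.0]]
ft_force: [0.5, -0.1, 0.3]
width: 0.0386
{'clock': 54.7, 'joints': [38.8325, 17.3963, 103.6552, -0.1824, 58.839, -56.4808], 'tool_pos': [0.482, 0.4188, 0.0994], 'tool_rot': [[-0.9955, -0.0942, 0.0032], [-0.0942, 0.9955, -0.0009], [-0.0031, -0.0012, -1.0]], 'ft_force': [0.465, -0.0642, 0.2539], 'width': 0.0386}
offset [-0.2, 0.1, 91.4] | tool y at 95.4 dr z 0.2
tilt dr [-0.06988002  0.17747213]
```

```bash
python3 -m creep '{"offset":[[0,0,4],[0,0,14],[0,0,30],[0,0,47],[0,0,63],[0,0,75],[0,0,83],[0,0,88],[0,0,90],[0,0,91]],"dr":[[0,0,0],[0,0.2,0],[0,0.2,0],[0,0.2,0],[0,0.2,0],[0,0.2,0],[0,0.2,0],[0,0.2,0],[0,0.2,0],[0,0.2,0]]}'
python3 -m creep '{"offset":[[0,0,0],[0,0,0],[0,0,0],[0,0,0],[0,0,0],[0,0,0],[0,0,0],[0,0,0],[0,0,0],[0,0,0]],"dr":[[0,0,0],[0,0,0],[0,0,0],[0,0,0],[0,0,0],[0,0,0],[0,0,0],[0,0,0],[0,0,0],[0,0,0]]}' 255 50
python3 -m creep '{"offset":[[0,0,-2],[0,0,-6],[0,0,-16],[0,0,-32],[0,0,-52],[0,0,-74],[0,0,-96],[0,0,-116],[0,0,-130],[0,0,-135]],"dr":[[0,0,0],[0,0,0],[0,0,0],[0,0,0],[0,0,0],[0,0,0],[0,0,0],[0,0,0],[0,0,0],[0,0,0]]}'
python3 -c "
from h import *
o=st();off([.586,.017,.14],90)
v=np.array(o['tool_rot']).T@[0,0,-1]; print('tilt dr',np.degrees([-v[1],v[0]]))"
```

```text
clock: 55.7
tool_pos: [0.4826, 0.419, 0.0087]
tool_rot: [[-0.996, -0.094, 0.0], [-0.094, 0.996, -0.001], [-0.0, -0.001, -1.0]]
ft_force: [-0.1, -0.1, -0.1]
width: 0.0383
clock: 56.7
tool_pos: [0.4833, 0.4196, 0.0097]
tool_rot: [[-0.996, -0.094, 0.002], [-0.094, 0.996, 0.0], [-0.002, 0.0, -1.0]]
ft_force: [-0.7, 1.2, 5.3]
width: 0.012
clock: 57.7
tool_pos: [0.4842, 0.4205, 0.1478]
tool_rot: [[-0.996, -0.094, 0.005], [-0.094, 0.996, 0.003], [-0.005, 0.003, -1.0]]
ft_force: [0.8, 0.4, -1.9]
width: 0.0123
{'clock': 57.7, 'joints': [38.7677, 14.8642, 101.3283, -0.048, 63.4718, -56.6221], 'tool_pos': [0.4842, 0.4205, 0.1478], 'tool_rot': [[-0.9955, -0.0943, 0.005], [-0.0943, 0.9955, 0.0031], [-0.0053, 0.0026, -1.0]], 'ft_force': [0.7838, 0.3944, -1.8934], 'width': 0.0123}
offset [-63.2, -411.3, 7.1] | tool y at 95.4 dr z 5.4
tilt dr [0.14867791 0.30394769]
```

```bash
python3 -m creep '{"offset":[[-2,-15,0],[-8,-50,0],[-15,-97,0],[-23,-150,0],[-31,-203,0],[-39,-256,0],[-47,-308,0],[-55,-360,0],[-61,-395,4],[-63,-411,10]],"dr":[[0,0,0],[0,0,1],[0,0,2],[0,0,3],[0,0.1,4],[0.1,0.3,5],[0.1,0.3,5.4],[0.1,0.3,5.4],[0.1,0.3,5.4],[0.1,0.3,5.4]]}'
python3 -m creep '{"offset":[[0,0,2],[0,0,8],[0,0,16],[0,0,24],[0,0,30],[0,0,34],[0,0,37],[0,0,38],[0,0,38],[0,0,38]],"dr":[[0,0,0],[0,0,0],[0,0,0],[0,0,0],[0,0,0],[0,0,0],[0,0,0],[0,0,0],[0,0,0],[0,0,0]]}'
python3 -c "
from h import *
o=st();off([.5855,.017,.0735],90)
v=np.array(o['tool_rot']).T@[0,0,-1]; print('tilt dr',np.degrees([-v[1],v[0]]))
snap('scene','j',(225,170,355,270),6)"
```

```text
clock: 58.7
tool_pos: [0.5859, 0.0121, 0.1364]
tool_rot: [[-1.0, 0.003, -0.0], [0.003, 1.0, -0.001], [0.0, -0.001, -1.0]]
ft_force: [0.0, 0.3, -1.5]
width: 0.0121
clock: 59.7
tool_pos: [0.5862, 0.012, 0.0988]
tool_rot: [[-1.0, 0.004, 0.0], [0.004, 1.0, -0.001], [-0.0, -0.001, -1.0]]
ft_force: [0.9, -0.7, -1.6]
width: 0.0124
{'clock': 59.7, 'joints': [-1.2318, 12.2913, 110.2299, -0.0556, 57.4567, -90.9983], 'tool_pos': [0.5862, 0.012, 0.0988], 'tool_rot': [[-1.0, 0.0036, 0.0004], [0.0036, 1.0, -0.0008], [-0.0004, -0.0008, -1.0]], 'ft_force': [0.8579, -0.6943, -1.6076], 'width': 0.0124}
offset [0.7, 5.0, 25.3] | tool y at 89.8 dr z -0.2
tilt dr [-0.04725284  0.02123724]
```

View pics/j.png

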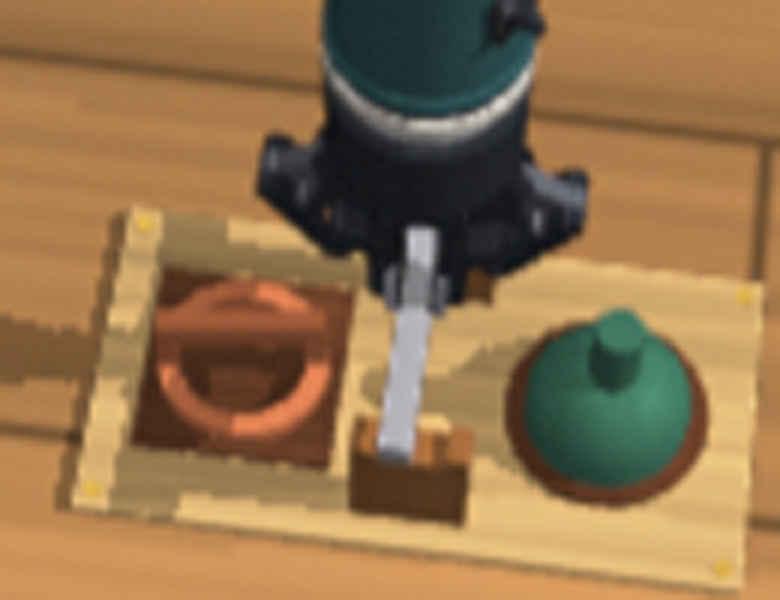

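```bash
python3 -c "
from h import *
S=lambda u,v,z:np.round(back('scene',225+(u+.5)/6-.5,170+(v+.5)/6-.5,z),4)[:2]
print('bar',S(422,229,.107),S(394,451,.107),'postfar front edge top corners',S(352,470,.074),S(472,482,.074))
print('ring',S(157,350,.02),S(331,362,.02),'seat corners',[S(*p,.012) for p in((163,265),(356,290),(330,468),(133,446))],'seat disc',S(505,411,.012),S(709,416,.012),'cap',S(525,405,.022),S(691,410,.022),'knob',S(622,331,.092))"
```

```text
bar [0.5599 0.0102] [0.6612 0.0117] postfar front edge top corners [ 0.6569 -0.0057] [0.6556 0.0434]
ring [ 0.5877 -0.1015] [ 0.5831 -0.0252] seat corners [array([ 0.5415, -0.1072]), array([ 0.5423, -0.0198]), array([ 0.6297, -0.0191]), array([ 0.631, -0.105])] seat disc [0.5925 0.0527] [0.5828 0.1411] cap [0.5933 0.061 ] [0.5859 0.1324] knob [0.588  0.0969]
```

```bash
python3 -m creep '{"offset":[[0,2,0],[0,4,0],[0.3,5,1],[0.5,5,5],[0.5,5,11],[0.5,5,17],[0.5,5,21],[0.5,5,24],[0.5,5,25],[0.5,5,25.3]],"dr":[[0,0,0],[0,0,0],[0,0,0],[0,0,0],[0,0,0],[0,0,0],[0,0,0],[0,0,0],[0,0,0],[0,0,0]]}'
python3 -c "
from h import *
o=st();off([.5858,.0172,.0735],90)"
```

```text
clock: 60.75
tool_pos: [0.5856, 0.0169, 0.0736]
tool_rot: [[-1.0, 0.004, -0.0], [0.004, 1.0, -0.001], [0.0, -0.001, -1.0]]
ft_force: [-2.7, -0.1, 1.7]
width: 0.0122
{'clock': 60.75, 'joints': [-0.7492, 13.9392, 111.243, -0.0595, 54.8196, -90.5067], 'tool_pos': [0.5856, 0.0169, 0.0736], 'tool_rot': [[-1.0, 0.0036, -0.0], [0.0036, 1.0, -0.0008], [0.0, -0.0008, -1.0]], 'ft_force': [-2.6764, -0.0537, 1.688], 'width': 0.0122}
offset [-0.2, 0.3, 0.1] | tool y at 89.8 dr z -0.2
```

Contact made. I'll release, rise and clear the view.

```bash
python3 -m creep '{"offset":[[0,0,0],[0,0,0],[0,0,0],[0,0,0],[0,0,-1],[0,0,-8],[0,0,-26],[0,0,-52],[0,0,-80],[0,0,-100]],"dr":[[0,0,0],[0,0,0],[0,0,0],[0,0,0],[0,0,0],[0,0,0],[0,0,0],[0,0,0],[0,0,0],[0,0,0]]}' 160
python3 -m creep '{"offset":[[2,12,0],[8,40,0],[16,80,0],[24,120,0],[32,160,0],[40,200,0],[48,240,0],[55,275,0],[59,295,0],[60,300,0]],"dr":[[0,0,0],[0,0,0],[0,0,0],[0,0,0],[0,0,0],[0,0,0],[0,0,0],[0,0,0],[0,0,0],[0,0,0]]}'
python3 -c "
from h import *
st()
snap('top','k',(205,150,350,240),5.5)
im=viewer.read_camera('scene'); a=cv2.resize(im[155:285,140:355],None,fx=3.7,fy=3.7,interpolation=cv2.INTER_CUBIC); cv2.imwrite('pics/l.png',a)"
```

```text
clock: 61.75
tool_pos: [0.5865, 0.017, 0.1764]
tool_rot: [[-1.0, 0.004, 0.003], [0.004, 1.0, -0.001], [-0.003, -0.001, -1.0]]
ft_force: [0.9, -0.5, 0.7]
width: 0.032
clock: 62.75
tool_pos: [0.5258, 0.3199, 0.1747]
tool_rot: [[-1.0, 0.0, 0.001], [0.0, 1.0, -0.001], [-0.001, -0.001, -1.0]]
ft_force: [0.3, -0.2, 0.1]
width: 0.032
{'clock': 62.75, 'joints': [29.0384, 11.0598, 102.972, -0.0824, 65.9427, -60.9075], 'tool_pos': [0.5258, 0.3199, 0.1747], 'tool_rot': [[-1.0, 0.0004, 0.001], [0.0004, 1.0, -0.0009], [-0.001, -0.0009, -1.0]], 'ft_force': [0.3168, -0.2131, 0.1125], 'width': 0.032}
```

View pics/k.png

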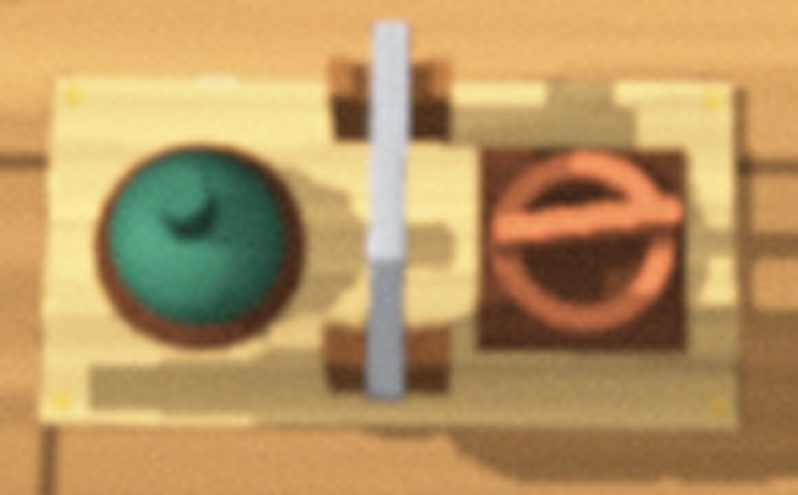

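View pics/l.png

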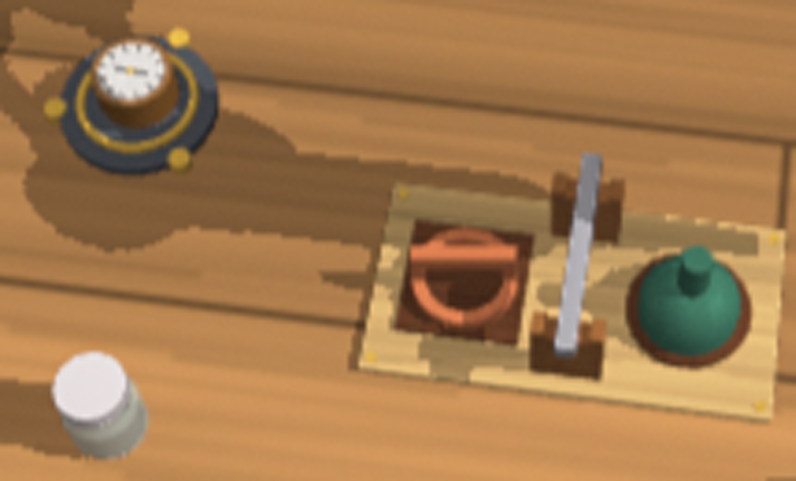

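The final top view shows the bar in both notches, (390,22)–(386,385), with the cap at (198,237) and the ring at (583,243) centred on their seats. The scene view shows the bowl level inside the rim at (130,80). I'm handing in.

```bash
python3 -c "
from h import *
P=lambda x,y,z:np.round(back('top',205+(x+.5)/5.5-.5,150+(y+.5)/5.5-.5,z),4)
print('bar',P(391,22,.082),P(386,385,.082),'ring',P(583,243,.024))
print(manip.hand_in())"
```

```text
bar [0.6604 0.0172 0.082 ] [0.5144 0.0177 0.082 ] ring [ 0.5854 -0.0619  0.024 ]
the job is handed in; nothing more can be done
None
```

The job is done and handed in at about 63 s of the 138 s allowed. I moved the bar, cap and ring onto the mat, set the bowl inside the stand's rim, then put cap, ring and bar back in that order.

In the last pictures the bowl is upright and level inside the rim, about 2 mm off centre at most. These are the positions from my last measurements, in metres:

| Item | Measured centre (x, y) | Target (x, y) | Difference |
|---|---|---|---|
| Bar | (0.587, 0.017) | rack centre (0.586, 0.017) | about 1 mm |
| Ring | (0.585, -0.062) | square seat (0.586, -0.063) | about 1 mm |
| Cap | (0.588, 0.097), knob | round seat (0.586, 0.097) | about 2 mm |

- **Uncertainty:** the two cameras disagreed by up to 3 mm (calibration is good to about 2 mm), so the centring is known only to about that much.
- **Regrip:** I put the bar back in its notches once at the start and gripped it higher, so that it could be laid on the mat without a drop.
- **Checks:** no check failed. The highest wrist-force reading I saw was about 7 N, read only at the end of each move.

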